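# Clear the cartons and hold the self-closing tray open at its mark

## Task

Two small cartons stand in the way of the self-closing desk tray: stack them squarely, edges flush, on the tallest carton at the side, first the thicker one and then the flat one, without shifting that bottom carton, the plant, the mug or the tape roll. Then pull the tray out until its front panel is level with the marker plate on the rail beside it. A spring pulls the tray shut, so finish while still holding it there, with the column standing untouched.

Things in the scene. Friction and masses are not known exactly. Their poses are not given: they have to be found in the camera images.
- base_carton: closed cardboard carton, brown with a strip of paper tape along the top, 100 x 60 mm in plan (long side along its x) and 70 mm high; about 0.5 kg, the tallest of the three, standing loose on the desk at the robot's left or right; the bottom of the column. Origin: centre of its underside; z up.
- thick_carton: closed cardboard carton, brown with a strip of paper tape along the top, 100 x 60 mm in plan (long side along its x) and 50 mm high; about 0.25 kg, standing loose on the desk in front of the tray, left or right of its middle. Origin: centre of its underside; z up.
- flat_carton: closed cardboard carton, brown with a strip of paper tape along the top, 100 x 60 mm in plan (long side along its x) and 35 mm high; about 0.18 kg, standing loose on the desk in front of the tray, beside the thick carton with about 50 mm or more between them. Origin: centre of its underside; z up.
- unit: fixed grey desk unit, 200 deep (x) x 260 wide x 58 mm high, front to the robot. Origin: middle of its front face's lower edge, on the desk; x points away from the robot into the unit, the tray pulls out along -x. At its left (+y) an aluminium rail (30 wide, 8 mm high, centred on y = 147 mm) runs forward to x = -160 mm.
- tray: white tray in the unit, slides out along the unit's -x, up to 140 mm; axes as the unit's. Origin: front face of its panel, mid-width, 8 mm over the desk; shut, 8 mm before the unit's origin. Panel 250 wide, 8 thick, top 54 mm over the desk. Steel ledge at its foot: 160 wide, 68 mm forward, top at 22 mm. Spring pulls it shut: 2 N shut, +0.5 N per 10 mm; let go, it runs back.
- tray_grip (a point): centre of the top face of the tray's grip: an upright black block, 22 (x) x 40 (y) mm, standing on the ledge and reaching 82 mm above the desk, its centre 50 mm forward of the panel's front face; 39 mm free between block and panel. Axes as the unit's.
- marker: dark steel plate standing upright across the rail, 6 thick (x), 34 wide, 45 mm high; fixed, does not stop the tray. Origin: middle of its underside on the rail, mid-thickness; axes as the unit's. Tray at the mark: panel's front face in the plate's plane (tray and marker origins at the same x along the unit), 70 to 115 mm of pull.
- plant: white pot, 74 mm across and 80 mm high, with leaves to about 200 mm above the desk; loose bystander, stands to the robot's left or right, across from the bottom carton. Origin: centre of its underside.
- mug: white mug, 80 mm across, 90 mm high, handle at its +y; loose bystander at the left (+y). Origin: centre of its underside.
- tape_roll: clear roll of packing tape lying flat, 96 mm across, 48 mm high; loose bystander at the right (-y). Origin: centre of its underside.
Not all that is in view belongs to the job. What is shaped like the base_carton but blue or orange is not meant.

How it is judged:
By the outcome, as a careful person would: the job done as asked, in the order asked, and still so for the second after the job is handed in, while the arm keeps its last pose, push and grip.
It also fails if it takes over 67 s, if anything falls off the work surface, if the arm or the gripper's body presses on something with over 40 N, if the wrist force passes 120 N, or if a joint passes its speed limit or range.

## Robot

A 6-joint arm with a two-finger parallel gripper is mounted at the origin on the work surface. World frame = base frame: x ahead of the robot, y to its left, z up, the work surface at z = 0. Lengths are in mm, angles in rad, forces in N, time in s.
With the tool pointing down it reaches from about 275 to 1000 mm from the base axis. Payload 8.4 kg.
Tool frame: the origin (TCP) lies on the mounting face of the last link; the fingertips stand 173 mm ahead of it and the grasp point (between the pads) lies 155 mm ahead of it; z points along the fingers, y is the line along which they close (so a half turn about z gives the same grasp; the last joint's range is limited). The gripper opens to 85 mm and grips with 20 to 120 N. Pads are 22 mm wide; open, the fingers measure 114 mm over their backs; the gripper's body (76 mm by 85 mm) begins 54 mm behind the grasp point. The pads swing forward as they close: fully open they stand 13 mm farther back than shut.
Start: joints at [1.189, 0.353, 1.633, -0, 1.155, -0.002], TCP at [231.708, 580.466, 404.681] pointing down, gripper open.
Joint ranges: [-2.63, 2.63], [-0.92, 2.1], [0.06, 2.66], [-1.3, 4.44], [0, 2.69], [-3.02, 3.02]. Speed limits (rad/s): [2.22, 2.22, 2.79, 3.14, 3.14, 3.14].

## Interface

Orientations are given as [roll, pitch, yaw] about the fixed x, y, z axes, in that order (R = Rz(yaw) Ry(pitch) Rx(roll)).
In Python, from rig import r gives the robot as it stands.
- The arm moves only by the tool apply_moves, never from a script. Its argument "deltas" is a list of rows, each an object with "claw": the gripper command: -1 is fully open, 1 is shut, values between are in proportion; "delta_pos": the shift along the tool's x, y, z in cm, a list of three; "yaw": the turn about the tool's z in rad. In form: [{"claw": claw, "delta_pos": [tx, ty, tz], "yaw": yaw}, ...]. A call has 1 to 8 rows; each row shifts and turns the commanded pose from where the row before left it, along the tool's axes as they then stand; what a row does not reach is not made up. A row lasts 1/8 s, in which the tool goes at most 62.5 mm and 10.7 degrees, less where a joint would pass 70% of its speed; a pose out of reach is approached as far as the arm can. A call with a gripper value outside its range is refused whole. The fingers move at their own pace and stop on an object; "grip_force" is the grip in N (left out, the last holds). Time passes only in rows, so rows that do not move let the fingers close. It gives the time, the measured TCP pose, the force, the opening and the grip force at its end, in the units of the state.
- r.sense(): the state, without advancing time (a new reading comes with each control period).
- r.grab_frame(name): name is "scene" or "top"; returns a dict with "img" (400x640x3 uint8, blue, green, red), "z_map" (400x640 float32, mm along the optical axis (not along the pixel's ray), 0 where there is no reading), "fx", "fy", "cx", "cy" (pixels), "eye" and "rotation" of the camera in the world. Camera axes: x right, y up, looking along -z (the intrinsics and any distortion apply to the point x, -y, -z); pixel columns grow to the right and rows downward; lengths in mm; the calibration is good to about 2 mm. A picture is of the moment at which its call begins.
- r.sign_off(): hands the job in; it is judged then, once.
The state is a dict: "clock": time; "qpos": joint angles; "qvel": joint speeds; "joint_efforts": joint torques, N m; "eef_pos": TCP position; "tcp_rot": TCP orientation; "contact_force": force on the tool from outside, world axes, zero at the start; "wrist_torque": the same for the moment, N m; "opening": opening from 0.0 (shut) to 1.0 (fully open); "grasp_force": force on a finger pad.
Only numpy, scipy, OpenCV 4.12 (cv2) and the standard library are available. Lean on these libraries where they do the work, as an engineer would, in place of code of your own. Each camera call takes 0.05 s, during which the arm holds its last target. There are 200 camera calls.

## Working session

There is one attempt and no reset: what is moved stays moved. The work goes in short steps, Python scripts to look and compute and a tool call to move; the robot and the scene stay as the last step left them, time stands still between calls to the robot, and variables do not carry over. Pictures are saved under pics/ and viewed, at most 10 in all, crops included, and the job is handed in when it is done.

Besides the shell and the picture viewer there is one more tool, called after ">>>" as name(argument=value, ...) on one line, values as JSON. apply_moves: Moves the arm, as the interface text tells. Its arguments: {"type":"object","properties":{"deltas":{"type":"array"},"grip_force":{"type":"number"}},"required":["deltas"]}

```bash
ls; mkdir -p pics; cat > h.py <<'E'
import numpy as np, cv2
from rig import r
def grab(n):
    f=r.grab_frame(n); return f
def pts(f):
    z=f["z_map"]; v,u=np.mgrid[0:z.shape[0],0:z.shape[1]]
    P=np.stack([(u-f["cx"])/f["fx"]*z,-(v-f["cy"])/f["fy"]*z,-z],-1)
    W=P@np.array(f["rotation"]).T+np.array(f["eye"]); W[z==0]=np.nan
    return W
E
python3 - <<'E'
from h import *
print(r.sense())
for n in("scene","top"):
    f=grab(n); cv2.imwrite(f"pics/{n}0.png",f["img"]); print({k:v for k,v in f.items() if k not in("img","z_map")}); np.savez(f"{n}0.npz",**f)
E
```

```text
pics
{'clock': 0.0, 'qpos': array([ 1.18859348e+00,  3.53675176e-01,  1.63413068e+00, -1.43938646e-05,
        1.15523272e+00, -2.39958139e-03]), 'qvel': array([0.00114513, 0.00117292, 0.00030981, 0.00109224, 0.00110692,
       0.00147034]), 'joint_efforts': array([-1.50910819e-03, -6.05270934e+01, -3.42054105e+01, -4.23088807e-05,
        9.66740423e-03, -3.23640575e-05]), 'eef_pos': array([231.62478366, 580.24097831, 403.94611552]), 'tcp_rot': array([-3.14014671e+00,  9.69074514e-06,  2.76179521e+00]), 'contact_force': array([-0.09243474, -0.00384671, -0.2346787 ]), 'wrist_torque': array([-0.00030978,  0.02636077, -0.06570607]), 'grasp_force': 0.0, 'opening': 0.9964804487345859}
{'fx': 410.3193964598275, 'fy': 410.3193964598275, 'cx': 316.6557890669541, 'cy': 200.88752467804716, 'eye': array([929.98500248, 581.98562986, 843.75172542]), 'rotation': array([ 0.75977345, -0.00524888,  2.61265626])}
{'fx': 472.5591039714515, 'fy': 472.5591039714515, 'cx': 324.5094807320338, 'cy': 206.2423774549611, 'eye': array([ 428.54511114,  -56.24506926, 1599.54559416]), 'rotation': array([ 0.07012395,  0.01167967, -1.5643143 ])}
```

View pics/scene0.png

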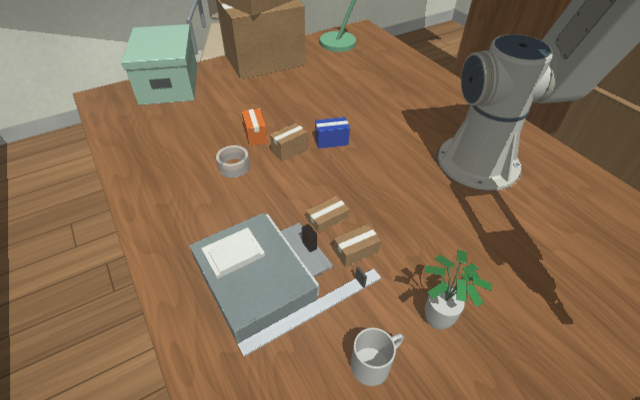

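View pics/top0.png

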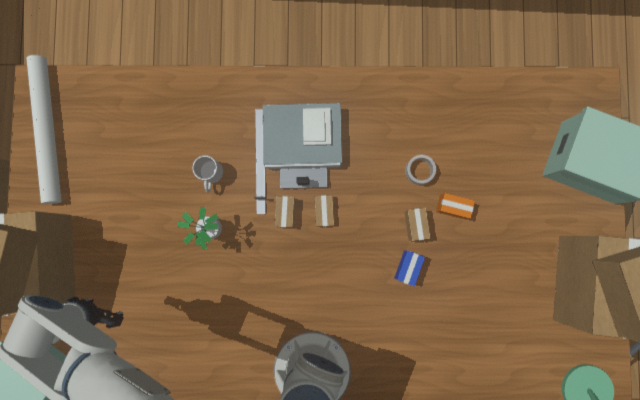

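The scene view shows the tray unit, with its grip at scene (309,238). Carton-shaped candidates:
- **Bottom carton:** brown at scene (289,141) / top (419,225). This is the one I choose.
- **Lookalikes, not meant:** orange at scene (255,126) / top (457,207) and blue at scene (332,132) / top (410,268).
- **Cartons by the tray:** top (286,212) and (324,211). I'll tell thick from flat by height.
- **Other things to avoid:** plant at top (205,228), mug at (207,170), tape roll at (421,170).

```bash
cat > h.py <<'E'
import numpy as np, cv2
from scipy.spatial.transform import Rotation as Ro
from rig import r
def pts(f):
    z=f["z_map"].astype(float); v,u=np.mgrid[0:z.shape[0],0:z.shape[1]]
    P=np.stack([(u-f["cx"])/f["fx"]*z,-(v-f["cy"])/f["fy"]*z,-z],-1)
    W=P@Ro.from_euler("xyz",f["rotation"]).as_matrix().T+np.array(f["eye"]); W[z==0]=np.nan
    return W
def pix(f,W):
    c=(np.atleast_2d(W)-f["eye"])@Ro.from_euler("xyz",f["rotation"]).as_matrix()
    return np.c_[f["cx"]+f["fx"]*c[:,0]/-c[:,2], f["cy"]-f["fy"]*c[:,1]/-c[:,2]]
def rect(p):
    (c,s,a)=cv2.minAreaRect(p[:,:2].astype(np.float32))
    if s[0]<s[1]: s=s[::-1]; a+=90
    return np.round(c,1),np.round(s,1),round((a+90)%180-90,1)
E
python3 - <<'E'
from h import *
T=dict(np.load("top0.npz"));S=dict(np.load("scene0.npz"))
for n,f in(("top",T),("scene",S)):
    W=pts(f); print(n)
    d=W[(np.abs(W[...,2])<15)&(W[...,0]>300)&(W[...,0]<900)&(np.abs(W[...,1])<400)]
    print("desk",np.nanmedian(d[:,2]),np.nanstd(d[:,2]))
    m=((W[...,2]>18)&(W[...,2]<230)&(W[...,0]>250)&(W[...,0]<1000)&(W[...,1]>-560)&(W[...,1]<420)).astype(np.uint8)
    k,L,st,_=cv2.connectedComponentsWithStats(m)
    for i in range(1,k):
        if st[i,4]<60: continue
        p=W[L==i]; zt=np.percentile(p[:,2],90); q=p[p[:,2]>zt-8]
        print(st[i],"zt",round(zt,1),round(np.median(q[:,2]),1),*rect(q), "all",*rect(p))
a=T["img"][150:290,230:490]; b=S["img"][90:290,200:400]
a=cv2.resize(a,None,fx=1.5*2,fy=3,interpolation=2)[:, :780]; cv2.imwrite("pics/crop1.png",a)
E
```

```text
top
desk -0.8133727504300623 3.9773004527114404
[ 263  103   79   86 5721] zt 74.8 75.7 [738.8   1.1] [265.6 129.1] -5.0 all [740.1  40.9] [278.2 264.1] 1.1
[406 155  30  30 347] zt 49.8 46.7 [ 663.7 -356.4] [93.7 93.5] 53.1 all [ 662.9 -355.7] [95.2 93.4] -45.4
[192 156  30  37 429] zt 89.8 88.5 [657.8 351.9] [79.8 76.4] -88.4 all [647.3 344.6] [107.7  79.4] 31.4
[437 193  38  26 684] zt 72.9 69.4 [ 540.6 -467.3] [102.6  61. ] 76.4 all [ 540.7 -468. ] [103.9  61.4] 75.7
[275 196  20  32 570] zt 53.6 49.7 [521.  96.] [99.2 59.7] 0.1 all [519.5  96. ] [100.1  60.4] -2.5
[315 196  19  31 543] zt 38.9 35.0 [523.8 -35. ] [99.4 59.6] 3.5 all [523.7 -35.4] [100.3  59.8] 2.3
[178 208  44  42 890] zt 184.1 183.6 [467.6 343.8] [114.1  49.5] 57.4 all [462.4 348.7] [122.8 115.8] -28.1
[405 208  25  33 651] zt 72.8 69.8 [ 480.1 -341.6] [100.2  60.3] 7.5 all [ 480.1 -341.6] [99.9 62.7] 8.1
[395 251  30  36 659] zt 73.2 69.5 [ 338.1 -314.7] [100.1  61.2] -20.0 all [ 337.9 -314.6] [100.6  61.2] -20.1
scene
desk 1.8866781760268623 2.6278493588718432
[242 108  25  35 631] zt 73.4 71.9 [ 547.5 -469.7]
[... 333 characters left out ...]
 93.6] 36.7 all [ 670.7 -356.6] [95.8 94.9] 35.1
[306 196  43  34 810] zt 38.6 36.7 [530.1 -37.4] [102.   62.8] 4.0 all [530.3 -37.3] [102.4  62.9] 4.1
[  189   212   144   129 10796] zt 78.2 79.1 [741.   -5.9] [258.8 101.8] -4.8 all [746.5  36. ] [276.1 264.2] 1.7
[ 333  224   48   39 1154] zt 53.3 51.6 [525.3  93.8] [101.4  63. ] -1.8 all [526.   93.8] [102.9  63.1] -1.9
[ 424  249   68   79 2538] zt 184.8 185.3 [471.9 341.2] [114.7  51.2] 58.9 all [469.3 345.5] [122.2 119. ] -29.2
[355 266  12  20 132] zt 54.7 53.3 [571.6 178.4] [35.5  7.3] -89.7 all [571.9 178.4] [35.5  8. ] -89.7
[ 351  327   53   57 1576] zt 90.7 90.2 [663.9 349.9] [78.9 78.7] -43.5 all [654.  344.1] [103.5  79.8] 30.0
```

View pics/crop1.png

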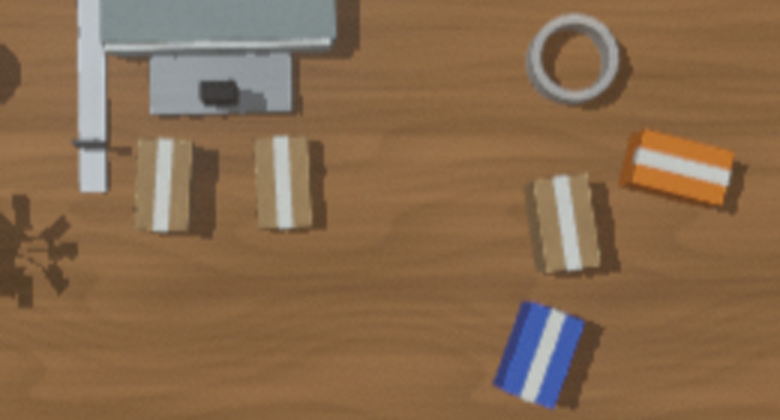

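The close crop confirms my choice: brown base carton at crop (567,223), with blue at (540,353) and orange at (683,168) rejected. The thick carton is the left one at crop (163,185), 50 mm high. The flat one is at crop (283,183), 35 mm high.

```bash
cat >> h.py <<'E'
def plan(x,y,z,yawdeg):
    s=r.sense(); p=s["eef_pos"]; a=s["tcp_rot"][2]
    R=Ro.from_euler("xyz",s["tcp_rot"]).as_matrix()
    d=np.array([x,y,z])-p
    dy=(np.radians(yawdeg)-a+np.pi)%(2*np.pi)-np.pi
    print("t",round(s["clock"],2),"pos",p.round(1),"yaw",round(np.degrees(a),2),"| tool cm",(R.T@d/10).round(2),"tool yaw",round(-dy,3),"F",s["contact_force"].round(1),"op",round(s["opening"],3),"gf",round(s["grasp_force"],1))
E
python3 - <<'E'
from h import *
plan(523,95,280,178.1)
f=dict(np.load("scene0.npz")); W=pts(f); I=f["img"]
# unit: panel top front edge, grip block top
m=(W[...,2]>74)&(W[...,2]<90)&(W[...,0]>580)&(W[...,0]<660)&(abs(W[...,1])<120); print("block",m.sum(),rect(W[m]))
m=(W[...,2]>15)&(W[...,2]<30)&(W[...,0]>560)&(W[...,0]<660)&(abs(W[...,1]-40)<120); print("ledge",m.sum(),rect(W[m]))
m=(W[...,2]>55)&(W[...,2]<64)&(W[...,0]>640)&(W[...,0]<900)&(abs(W[...,1]-40)<160); print("unit top",m.sum(),rect(W[m]))
f=dict(np.load("top0.npz")); W=pts(f)
m=(W[...,2]>74)&(W[...,2]<90)&(W[...,0]>580)&(W[...,0]<660)&(abs(W[...,1])<120); print("block",m.sum(),rect(W[m]))
m=(W[...,2]>15)&(W[...,2]<30)&(W[...,0]>560)&(W[...,0]<660)&(abs(W[...,1]-40)<120); print("ledge",m.sum(),rect(W[m]))
m=(W[...,2]>50)&(W[...,2]<64)&(W[...,0]>640)&(W[...,0]<900)&(abs(W[...,1]-40)<160); print("unit top",m.sum(),rect(W[m]))
m=(W[...,2]>30)&(W[...,2]<64)&(W[...,0]>540)&(W[...,0]<600)&(abs(W[...,1]-178)<30); print("marker",m.sum(),rect(W[m]))
E
```

```text
t 0.1 pos [231.6 580.3 404. ] yaw 158.24 | tool cm [-45.05 -34.25  12.45] tool yaw -0.347 F [-0.3 -0.3 -0.3] op 1.004 gf 0.0
block 145 (array([627.2,  33.4]), array([40.7, 22. ]), -88.2)
ledge 1034 (array([611.1,  29.9]), array([188.9,  99.1]), -89.3)
unit top 6786 (array([780.7,  36.9]), array([264.2, 207.5]), -88.4)
block 82 (array([620.2,  35.6]), array([39.3, 20.6]), -88.6)
ledge 671 (array([611.5,  26. ]), array([176.7,  95.5]), 89.5)
unit top 3690 (array([774.1,  39.3]), array([259.4, 210.2]), -88.9)
marker 22 (array([564.9, 179.6]), array([32.2,  4.3]), -88.6)
```

>>> apply_moves(deltas=[{"claw": -1,"delta_pos": [-4.5,-3.4,0],"yaw": 0},{"claw": -1,"delta_pos": [-4.5,-3.4,0],"yaw": 0},{"claw": -1,"delta_pos": [-4.5,-3.4,0],"yaw": 0},{"claw": -1,"delta_pos": [-4.5,-3.4,0],"yaw": 0},{"claw": -1,"delta_pos": [-4.5,-3.4,0],"yaw": 0},{"claw": -1,"delta_pos": [-4.5,-3.4,0],"yaw": 0},{"claw": -1,"delta_pos": [-4.5,-3.4,0],"yaw": 0},{"claw": -1,"delta_pos": [-4.5,-3.4,0],"yaw": 0}], grip_force=40)

```text
clock: 1.1
eef_pos: [465.8, 192.7, 404.6]
tcp_rot: [3.142, -0.0, 2.762]
contact_force: [0.2, -0.3, 0.8]
opening: 0.998
grasp_force: 0.0
```

>>> apply_moves(deltas=[{"claw": -1,"delta_pos": [-4.5,-3.5,0],"yaw": 0},{"claw": -1,"delta_pos": [-4.5,-3.5,0],"yaw": 0},{"claw": -1,"delta_pos": [0,0,4],"yaw": -0.17},{"claw": -1,"delta_pos": [0,0,4],"yaw": -0.17},{"claw": -1,"delta_pos": [0,0,4],"yaw": 0},{"claw": -1,"delta_pos": [0,0,0],"yaw": 0},{"claw": -1,"delta_pos": [0,0,0],"yaw": 0}])

```text
clock: 1.98
eef_pos: [523.4, 96.2, 285.8]
tcp_rot: [3.141, 0.001, 3.102]
contact_force: [0.7, 0.3, -0.1]
opening: 0.999
grasp_force: 0.0
```

```bash
python3 - <<'E'
from h import *
plan(523,95,187,178.1)
f=r.grab_frame("scene"); cv2.imwrite("pics/s1.png",cv2.resize(f["img"][120:320,240:460],None,fx=3,fy=3,interpolation=2)[:600])
E
```

```text
t 1.98 pos [523.4  96.2 285.8] yaw 177.71 | tool cm [ 0.04 -0.12  9.88] tool yaw -0.007 F [ 0.7  0.3 -0.1] op 0.999 gf 0.0
```

View pics/s1.png

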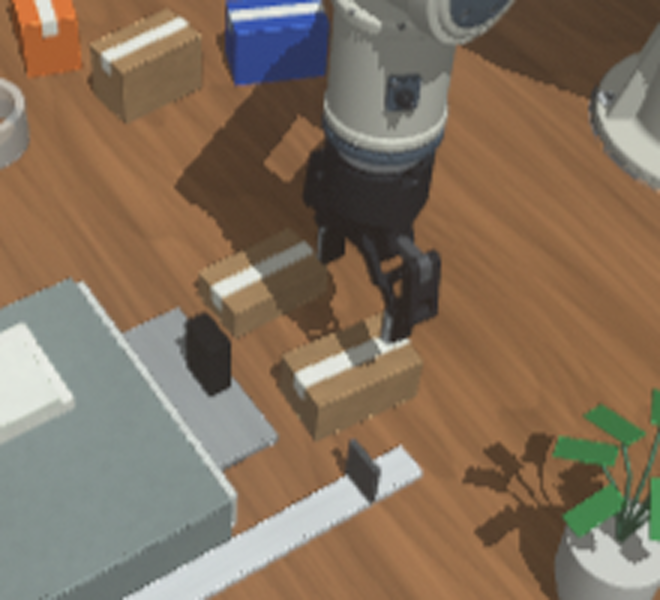

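The crop shows the open gripper at (375,255) above the thick carton at (350,375). Its fingers are spread along the carton's width, so I'm going down to grip.

>>> apply_moves(deltas=[{"claw": -1,"delta_pos": [0,-0.1,3.3],"yaw": -0.007},{"claw": -1,"delta_pos": [0,0,3.3],"yaw": 0},{"claw": -1,"delta_pos": [0,0,3.2],"yaw": 0},{"claw": -1,"delta_pos": [0,0,0],"yaw": 0},{"claw": 0,"delta_pos": [0,0,0],"yaw": 0},{"claw": 0.5,"delta_pos": [0,0,0],"yaw": 0},{"claw": 1,"delta_pos": [0,0,0],"yaw": 0},{"claw": 1,"delta_pos": [0,0,0],"yaw": 0}], grip_force=40)

```text
clock: 3.02
eef_pos: [523.7, 95.1, 188.8]
tcp_rot: [3.141, 0.003, 3.109]
contact_force: [-0.8, -1.1, 5.8]
opening: 0.701
grasp_force: 43.2
```

>>> apply_moves(deltas=[{"claw": 1,"delta_pos": [0,0,0],"yaw": 0},{"claw": 1,"delta_pos": [0,0,0],"yaw": 0},{"claw": 1,"delta_pos": [0,0,0],"yaw": 0}])

```text
clock: 3.4
eef_pos: [523.7, 95.2, 188.8]
tcp_rot: [3.141, 0.003, 3.109]
contact_force: [-1.4, -0.1, 5.2]
opening: 0.698
grasp_force: 43.2
```

```bash
python3 - <<'E'
from h import *
plan(523,95,187,178.1)
E
```

```text
t 3.4 pos [523.7  95.2 188.8] yaw 178.12 | tool cm [ 0.07 -0.02  0.18] tool yaw 0.0 F [-1.4 -0.1  5.2] op 0.698 gf 43.2
```

>>> apply_moves(deltas=[{"claw": 1,"delta_pos": [0,0,-2],"yaw": 0},{"claw": 1,"delta_pos": [0,0,-4],"yaw": 0},{"claw": 1,"delta_pos": [0,0,-5],"yaw": 0},{"claw": 1,"delta_pos": [0,-3,-2],"yaw": 0},{"claw": 1,"delta_pos": [0.2,-5,0],"yaw": 0},{"claw": 1,"delta_pos": [0.2,-5,0],"yaw": 0},{"claw": 1,"delta_pos": [0.2,-5,0],"yaw": 0},{"claw": 1,"delta_pos": [0.2,-5,0],"yaw": 0}])

```text
clock: 4.4
eef_pos: [507.0, -136.1, 318.2]
tcp_rot: [-3.141, 0.002, 3.109]
contact_force: [1.4, 0.1, -2.7]
opening: 0.696
grasp_force: 45.1
```

>>> apply_moves(deltas=[{"claw": 1,"delta_pos": [0.2,-5,0],"yaw": 0},{"claw": 1,"delta_pos": [0.2,-5,0],"yaw": 0},{"claw": 1,"delta_pos": [0.2,-5,0],"yaw": 0},{"claw": 1,"delta_pos": [0.2,-4,0],"yaw": 0},{"claw": 1,"delta_pos": [0.2,-2,0],"yaw": -0.09},{"claw": 1,"delta_pos": [0,0,0],"yaw": -0.09},{"claw": 1,"delta_pos": [0,0,0],"yaw": 0},{"claw": 1,"delta_pos": [0,0,0],"yaw": 0}])

```text
clock: 5.4
eef_pos: [490.4, -343.9, 317.3]
tcp_rot: [-3.141, 0.0, -2.996]
contact_force: [0.5, 0.9, -3.4]
opening: 0.693
grasp_force: 45.1
```

```bash
python3 - <<'E'
from h import *
plan(484.3,-342.7,282,188.1)
for n in("scene","top"):
    f=r.grab_frame(n); W=pts(f)
    for zc,b in((70,"base"),(150,"any")):
        m=(abs(W[...,2]-zc)<(9 if zc==70 else 25))&(abs(W[...,0]-484)<75)&(abs(W[...,1]+343)<65); print(n,b,m.sum(), rect(W[m]) if m.sum()>9 else "")
    if n=="scene": cv2.imwrite("pics/s2.png",cv2.resize(f["img"][50:200,200:400],None,fx=4,fy=4,interpolation=2))
E
```

```text
t 5.4 pos [ 490.4 -343.9  317.3] yaw -171.66 | tool cm [0.59 0.2  3.53] tool yaw 0.004 F [ 0.5  0.9 -3.4] op 0.693 gf 45.1
scene base 484 (array([ 486.3, -343.9]), array([102.3,  65.3]), 8.1)
scene any 465 (array([ 502.2, -321. ]), array([114.2,  57.4]), -22.7)
top base 46 (array([ 472.5, -330.5]), array([112.7,  34.7]), 33.7)
top any 55 (array([ 481.1, -333.7]), array([112.4,  40.6]), 27.8)
```

View pics/s2.png

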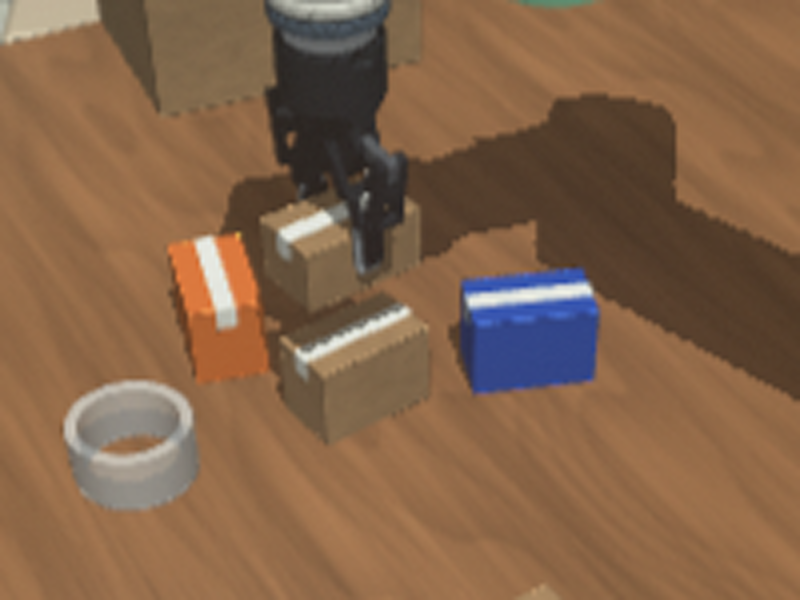

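The crop shows the thick carton held at (340,250) and roughly aligned, with the base carton at (355,365) below it. I'll close in to about 10 mm above it and compare the visible faces.

>>> apply_moves(deltas=[{"claw": 1,"delta_pos": [0.6,0.2,0],"yaw": 0.004},{"claw": 1,"delta_pos": [0,0,2],"yaw": 0},{"claw": 1,"delta_pos": [0,0,2],"yaw": 0},{"claw": 1,"delta_pos": [0,0,0.8],"yaw": 0},{"claw": 1,"delta_pos": [0,0,0],"yaw": 0}])

```text
clock: 6.12
eef_pos: [484.0, -342.9, 268.4]
tcp_rot: [3.141, -0.001, -2.999]
contact_force: [1.0, -0.2, -2.1]
opening: 0.694
grasp_force: 45.1
```

```bash
cat >> h.py <<'E'
def faces(W,c,th,zs,img=None):
    """+x end face and +y side face positions in the frame at c turned th deg, per z range (scene view)"""
    t=np.radians(th); d=W[...,:2]-np.array(c); X=d[...,0]*np.cos(t)+d[...,1]*np.sin(t); Y=-d[...,0]*np.sin(t)+d[...,1]*np.cos(t)
    for z0,z1 in zs:
        b=(W[...,2]>z0)&(W[...,2]<z1)
        e=b&(abs(X-50)<12)&(abs(Y)<22); s=b&(abs(Y-30)<12)&(abs(X)<42)&(abs(X)>(16 if z0>60 else 0))
        pe=np.polyfit(Y[e],X[e],1); ps=np.polyfit(X[s],Y[s],1)
        print((z0,z1),"end X",np.median(X[e]).round(2),"slope deg",np.degrees(-pe[0]).round(1),e.sum(),"side Y",np.median(Y[s]).round(2),"slope",np.degrees(ps[0]).round(1),s.sum())
E
python3 - <<'E'
from h import *
plan(484.3,-342.7,260,188.1)
f=r.grab_frame("scene"); W=pts(f)
faces(W,(486.5,-344.2),8.1,[(15,63),(92,123)])
E
```

```text
t 6.12 pos [ 484.  -342.9  268.4] yaw -171.8 | tool cm [-0.04  0.01  0.84] tool yaw 0.002 F [ 1.  -0.2 -2.1] op 0.694 gf 45.1
(15, 63) end X 49.0 slope deg 0.1 90 side Y 29.06 slope 0.4 270
(92, 123) end X 48.18 slope deg -0.1 66 side Y 30.06 slope -0.5 118
```

>>> apply_moves(deltas=[{"claw": 1,"delta_pos": [-0.06,-0.06,0.3],"yaw": -0.005},{"claw": 1,"delta_pos": [0,0,0.3],"yaw": 0},{"claw": 1,"delta_pos": [0,0,0.2],"yaw": 0},{"claw": 1,"delta_pos": [0,0,0.1],"yaw": 0},{"claw": 1,"delta_pos": [0,0,0],"yaw": 0}])

```text
clock: 6.8
eef_pos: [484.8, -343.6, 259.6]
tcp_rot: [3.142, -0.0, -2.993]
contact_force: [-0.1, 0.1, -3.4]
opening: 0.696
grasp_force: 45.1
```

```bash
python3 - <<'E'
from h import *
plan(484.3,-342.7,258.8,188.1)
f=r.grab_frame("scene"); W=pts(f)
faces(W,(486.5,-344.2),8.1,[(15,63),(82,113)])
E
```

```text
t 6.8 pos [ 484.8 -343.6  259.6] yaw -171.51 | tool cm [0.04 0.09 0.08] tool yaw 0.007 F [-0.1  0.1 -3.4] op 0.696 gf 45.1
(15, 63) end X 49.13 slope deg 0.5 90 side Y 28.97 slope -0.3 265
(82, 113) end X 48.91 slope deg 0.3 66 side Y 28.67 slope -0.5 117
```

>>> apply_moves(deltas=[{"claw": 1,"delta_pos": [0,0,0.05],"yaw": 0},{"claw": 1,"delta_pos": [0,0,0.05],"yaw": 0},{"claw": 1,"delta_pos": [0,0,0],"yaw": 0}])

```text
clock: 7.22
eef_pos: [484.8, -343.6, 258.9]
tcp_rot: [-3.141, 0.0, -2.993]
contact_force: [-1.0, -0.7, -0.4]
opening: 0.694
grasp_force: 45.5
```

>>> apply_moves(deltas=[{"claw": 1,"delta_pos": [0,0,0.05],"yaw": 0},{"claw": 1,"delta_pos": [0,0,0],"yaw": 0},{"claw": -0.45,"delta_pos": [0,0,0],"yaw": 0},{"claw": -0.6,"delta_pos": [0,0,0],"yaw": 0},{"claw": -1,"delta_pos": [0,0,0],"yaw": 0},{"claw": -1,"delta_pos": [0,0,0],"yaw": 0},{"claw": -1,"delta_pos": [0,0,-2],"yaw": 0},{"claw": -1,"delta_pos": [0,0,-4],"yaw": 0}])

```text
clock: 8.22
eef_pos: [484.3, -343.2, 317.2]
tcp_rot: [3.139, -0.003, -2.993]
contact_force: [0.2, 0.1, 0.3]
opening: 1.0
grasp_force: 0.0
```

>>> apply_moves(deltas=[{"claw": -1,"delta_pos": [0,4,-2],"yaw": 0.09},{"claw": -1,"delta_pos": [0,5,0],"yaw": 0},{"claw": -1,"delta_pos": [0,5,0],"yaw": 0},{"claw": -1,"delta_pos": [0,5,0],"yaw": 0},{"claw": -1,"delta_pos": [0,4,0],"yaw": 0},{"claw": -1,"delta_pos": [0,4,0],"yaw": 0},{"claw": -1,"delta_pos": [0,0,0],"yaw": 0},{"claw": -1,"delta_pos": [0,0,0],"yaw": 0}])

```text
clock: 9.22
eef_pos: [465.7, -74.6, 338.3]
tcp_rot: [-3.141, 0.0, -3.083]
contact_force: [-0.1, -0.1, 0.5]
opening: 0.998
grasp_force: 0.0
```

```bash
python3 - <<'E'
from h import *
plan(526.5,-36.3,240,183.3)
f=r.grab_frame("scene"); W=pts(f)
faces(W,(486.5,-344.2),8.1,[(15,63),(82,113)])
g=r.grab_frame("top"); V=pts(g)
for n,w in(("scene",W),("top",V)):
    m=(abs(w[...,2]-121)<8)&(abs(w[...,0]-484)<75)&(abs(w[...,1]+343)<65); print(n,"thick",m.sum(),*rect(w[m]))
    m=(w[...,2]>18)&(w[...,2]<60)&(abs(w[...,0]-526)<70)&(abs(w[...,1]+36)<55); print(n,"flat",m.sum(),*rect(w[m]))
E
```

```text
t 9.22 pos [465.7 -74.6 338.3] yaw -176.62 | tool cm [-6.29  3.47  9.83] tool yaw 0.001 F [-0.1 -0.1  0.5] op 0.998 gf 0.0
(15, 63) end X 49.21 slope deg 0.2 91 side Y 28.96 slope 0.1 271
(82, 113) end X 48.51 slope deg 1.0 69 side Y 28.85 slope -0.1 117
scene thick 481 [ 485.7 -344.4] [101.9  65. ] 7.5
scene flat 805 [530.7 -37.7] [102.1  63.4] 3.7
top thick 603 [ 479.7 -342.2] [100.   61.4] 7.6
top flat 127 [554.4 -33.9] [56.7 37.2] -89.1
```

>>> apply_moves(deltas=[{"claw": -1,"delta_pos": [-3.2,1.8,2],"yaw": 0},{"claw": -1,"delta_pos": [-3.1,1.7,3],"yaw": 0},{"claw": -1,"delta_pos": [0,0,4],"yaw": 0},{"claw": -1,"delta_pos": [0,0,0],"yaw": 0},{"claw": -1,"delta_pos": [0,0,0],"yaw": 0}])

```text
clock: 9.95
eef_pos: [526.6, -36.6, 249.0]
tcp_rot: [-3.141, 0.0, -3.084]
contact_force: [0.6, 0.7, 0.2]
opening: 1.003
grasp_force: 0.0
```

```bash
python3 - <<'E'
from h import *
plan(526.5,-36.3,178,183.5)
E
```

```text
t 9.95 pos [526.6 -36.6 249. ] yaw -176.73 | tool cm [0.01 0.03 7.1 ] tool yaw -0.004 F [0.6 0.7 0.2] op 1.003 gf 0.0
```

>>> apply_moves(deltas=[{"claw": -1,"delta_pos": [0,0.03,3],"yaw": -0.004},{"claw": -1,"delta_pos": [0,0,3],"yaw": 0},{"claw": -1,"delta_pos": [0,0,1.1],"yaw": 0},{"claw": -1,"delta_pos": [0,0,0],"yaw": 0},{"claw": 0,"delta_pos": [0,0,0],"yaw": 0},{"claw": 0.5,"delta_pos": [0,0,0],"yaw": 0},{"claw": 1,"delta_pos": [0,0,0],"yaw": 0},{"claw": 1,"delta_pos": [0,0,0],"yaw": 0}])

```text
clock: 10.95
eef_pos: [527.0, -35.6, 178.6]
tcp_rot: [-3.141, 0.002, -3.079]
contact_force: [-1.1, -0.7, 7.6]
opening: 0.699
grasp_force: 42.9
```

>>> apply_moves(deltas=[{"claw": 1,"delta_pos": [0,0,0],"yaw": 0},{"claw": 1,"delta_pos": [0,0,0],"yaw": 0}])

```text
clock: 11.2
eef_pos: [527.0, -35.6, 178.6]
tcp_rot: [-3.141, 0.002, -3.079]
contact_force: [-1.1, -1.0, 7.2]
opening: 0.695
grasp_force: 42.9
```

```bash
python3 - <<'E'
from h import *
s=r.sense(); p=s["eef_pos"]; plan(p[0]-44.6,p[1]-306.8,178+120+8+20,188.2)
E
```

```text
t 11.2 pos [527.  -35.6 178.6] yaw -176.44 | tool cm [  6.33 -30.35 -14.74] tool yaw -0.081 F [-1.1 -1.   7.2] op 0.695 gf 42.9
```

>>> apply_moves(deltas=[{"claw": 1,"delta_pos": [0,0,-2],"yaw": 0},{"claw": 1,"delta_pos": [0,0,-5],"yaw": 0},{"claw": 1,"delta_pos": [0,0,-5],"yaw": 0},{"claw": 1,"delta_pos": [0.3,-2.4,-5],"yaw": 0},{"claw": 1,"delta_pos": [1,-5,0],"yaw": 0},{"claw": 1,"delta_pos": [1,-5,0],"yaw": 0},{"claw": 1,"delta_pos": [1,-5,0],"yaw": 0},{"claw": 1,"delta_pos": [1,-5,0],"yaw": 0}])

```text
clock: 12.2
eef_pos: [496.8, -263.2, 347.9]
tcp_rot: [-3.141, 0.001, -3.079]
contact_force: [0.6, -0.3, -2.7]
opening: 0.696
grasp_force: 45.1
```

>>> apply_moves(deltas=[{"claw": 1,"delta_pos": [1,-4,0],"yaw": 0},{"claw": 1,"delta_pos": [1,-4,0],"yaw": -0.08},{"claw": 1,"delta_pos": [0,0,0],"yaw": 0},{"claw": 1,"delta_pos": [0,0,0],"yaw": 0},{"claw": 1,"delta_pos": [0,0,0],"yaw": 0}])

```text
clock: 12.82
eef_pos: [482.6, -341.8, 347.3]
tcp_rot: [3.141, -0.0, -2.999]
contact_force: [-0.1, -0.1, -2.5]
opening: 0.691
grasp_force: 45.1
```

```bash
python3 - <<'E'
from h import *
plan(482.4,-342.4,309,188.2)
E
```

```text
t 12.82 pos [ 482.6 -341.8  347.3] yaw -171.82 | tool cm [ 0.03 -0.06  3.83] tool yaw -0.0 F [-0.1 -0.1 -2.5] op 0.691 gf 45.1
```

>>> apply_moves(deltas=[{"claw": 1,"delta_pos": [0,-0.06,1.5],"yaw": 0},{"claw": 1,"delta_pos": [0,0,1.5],"yaw": 0},{"claw": 1,"delta_pos": [0,0,0.8],"yaw": 0},{"claw": 1,"delta_pos": [0,0,0],"yaw": 0},{"claw": 1,"delta_pos": [0,0,0],"yaw": 0}])

```text
clock: 13.45
eef_pos: [482.7, -343.5, 309.3]
tcp_rot: [-3.141, 0.0, -2.999]
contact_force: [-0.0, -0.6, -2.4]
opening: 0.699
grasp_force: 45.1
```

```bash
python3 - <<'E'
from h import *
plan(482.4,-342.4,299.1,188.2)
for _ in range(2):
    f=r.grab_frame("scene"); W=pts(f)
    faces(W,(486.5,-344.2),8.1,[(15,63),(78,113),(140,160)])
E
```

```text
t 13.45 pos [ 482.7 -343.5  309.3] yaw -171.85 | tool cm [0.01 0.12 1.02] tool yaw -0.001 F [-0.  -0.6 -2.4] op 0.699 gf 45.1
(15, 63) end X 49.19 slope deg 0.2 92 side Y 28.92 slope 0.2 267
(78, 113) end X 48.89 slope deg -0.3 72 side Y 28.99 slope -0.2 132
(140, 160) end X 48.3 slope deg -0.3 49 side Y 29.6 slope -0.2 81
(15, 63) end X 49.32 slope deg 0.0 92 side Y 28.98 slope 0.1 271
(78, 113) end X 48.85 slope deg 0.1 69 side Y 28.73 slope 0.3 139
(140, 160) end X 48.49 slope deg -0.5 46 side Y 28.78 slope -0.1 81
```

>>> apply_moves(deltas=[{"claw": 1,"delta_pos": [-0.05,-0.02,0.4],"yaw": 0},{"claw": 1,"delta_pos": [0,0,0.3],"yaw": 0},{"claw": 1,"delta_pos": [0,0,0.2],"yaw": 0},{"claw": 1,"delta_pos": [0,0,0.05],"yaw": 0},{"claw": 1,"delta_pos": [0,0,0],"yaw": 0}])

```text
clock: 14.18
eef_pos: [483.1, -343.5, 299.7]
tcp_rot: [3.142, -0.0, -2.999]
contact_force: [-0.2, 0.4, -2.1]
opening: 0.698
grasp_force: 45.1
```

>>> apply_moves(deltas=[{"claw": 1,"delta_pos": [0,0,0.05],"yaw": 0},{"claw": 1,"delta_pos": [0,0,0],"yaw": 0}])

```text
clock: 14.42
eef_pos: [483.0, -343.6, 299.2]
tcp_rot: [-3.142, 0.0, -2.999]
contact_force: [0.4, -0.2, -2.3]
opening: 0.694
grasp_force: 45.1
```

>>> apply_moves(deltas=[{"claw": 1,"delta_pos": [0,0,0.05],"yaw": 0},{"claw": 1,"delta_pos": [0,0,0],"yaw": 0}])

```text
clock: 14.68
eef_pos: [483.0, -343.5, 298.8]
tcp_rot: [-3.142, 0.0, -2.999]
contact_force: [-0.1, 0.0, -1.6]
opening: 0.695
grasp_force: 45.3
```

>>> apply_moves(deltas=[{"claw": 1,"delta_pos": [0,0,0.05],"yaw": 0},{"claw": 1,"delta_pos": [0,0,0],"yaw": 0},{"claw": -0.45,"delta_pos": [0,0,0],"yaw": 0},{"claw": -0.6,"delta_pos": [0,0,0],"yaw": 0},{"claw": -1,"delta_pos": [0,0,0],"yaw": 0},{"claw": -1,"delta_pos": [0,0,0],"yaw": 0},{"claw": -1,"delta_pos": [0,0,-2],"yaw": 0},{"claw": -1,"delta_pos": [0,0,-4],"yaw": 0}])

```text
clock: 15.68
eef_pos: [482.5, -343.2, 357.2]
tcp_rot: [3.139, -0.003, -2.999]
contact_force: [0.3, -0.3, 0.2]
opening: 1.001
grasp_force: 0.0
```

>>> apply_moves(deltas=[{"claw": -1,"delta_pos": [0,4,0],"yaw": 0.12},{"claw": -1,"delta_pos": [-1,5,0],"yaw": 0},{"claw": -1,"delta_pos": [-1,5,0],"yaw": 0},{"claw": -1,"delta_pos": [-1,5,0],"yaw": 0},{"claw": -1,"delta_pos": [-1,5,0],"yaw": 0},{"claw": -1,"delta_pos": [-1,4,0],"yaw": 0},{"claw": -1,"delta_pos": [-1,4,0],"yaw": 0},{"claw": -1,"delta_pos": [0,0,0],"yaw": 0}])

```text
clock: 16.68
eef_pos: [531.5, -20.5, 358.3]
tcp_rot: [3.141, 0.0, -3.116]
contact_force: [0.4, -0.4, 0.6]
opening: 1.001
grasp_force: 0.0
```

```bash
python3 - <<'E'
from h import *
f=r.grab_frame("scene"); W=pts(f)
faces(W,(486.5,-344.2),8.1,[(15,63),(78,113),(130,150)])
g=r.grab_frame("top"); V=pts(g)
for n,w in(("scene",W),("top",V)):
    m=(abs(w[...,2]-155)<9)&(abs(w[...,0]-484)<75)&(abs(w[...,1]+343)<65); print(n,"flat",m.sum(),*rect(w[m]))
    m=(w[...,2]>74)&(w[...,2]<92)&(abs(w[...,0]-624)<30)&(abs(w[...,1]-34)<40); print(n,"block",m.sum(),*rect(w[m]),np.median(w[m],0))
plan(624,34.5,290,181.4)
cv2.imwrite("pics/s3.png",cv2.resize(f["img"][80:280,200:400],None,fx=3,fy=3,interpolation=2))
E
```

```text
(15, 63) end X 49.37 slope deg 0.2 88 side Y 29.04 slope 0.3 276
(78, 113) end X 49.0 slope deg -0.3 71 side Y 28.54 slope -0.2 131
(130, 150) end X 48.8 slope deg 1.1 42 side Y 29.03 slope 0.6 79
scene flat 506 [ 486.2 -343.7] [103.   63.7] 8.1
scene block 142 [627.5  34.1] [41.9 22.3] -88.2 [628.25865905  36.839738    82.86409165]
top flat 652 [ 479.9 -341.9] [100.5  61. ] 8.4
top block 0 [0. 0.] [0. 0.] 0.0 [nan nan nan]
t 16.77 pos [531.1 -22.6 358.1] yaw -178.65 | tool cm [-9.43  5.49  6.81] tool yaw -0.001 F [ 0.6  0.3 -0.3] op 1.003 gf 0.0
  return _methods._mean(a, axis=axis, dtype=dtype,
  ret = um.true_divide(
```

View pics/s3.png

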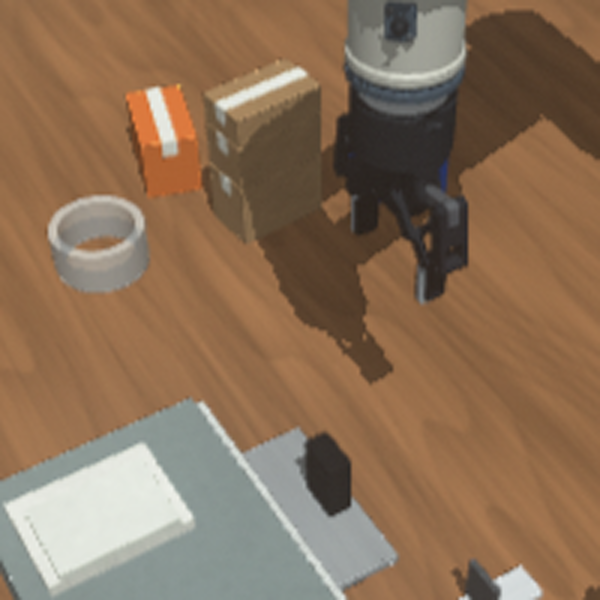

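The crop shows the column squared up at (265,150) and standing free. Now for the grip block at (328,470).

>>> apply_moves(deltas=[{"claw": -1,"delta_pos": [-4.7,2.7,1],"yaw": 0},{"claw": -1,"delta_pos": [-4.7,2.7,2],"yaw": 0},{"claw": -1,"delta_pos": [0,0,3],"yaw": 0},{"claw": -1,"delta_pos": [0,0,0],"yaw": 0},{"claw": -1,"delta_pos": [0,0,0],"yaw": 0}])

```text
clock: 17.4
eef_pos: [623.8, 32.4, 299.0]
tcp_rot: [-3.141, 0.0, -3.121]
contact_force: [-0.4, -0.7, 0.8]
opening: 1.002
grasp_force: 0.0
```

```bash
python3 - <<'E'
from h import *
plan(624,34.8,220,181.4)
E
```

```text
t 17.4 pos [623.8  32.4 299. ] yaw -178.79 | tool cm [-0.02  0.25  7.9 ] tool yaw -0.003 F [-0.4 -0.7  0.8] op 1.002 gf 0.0
```

>>> apply_moves(deltas=[{"claw": -1,"delta_pos": [0,0.25,3],"yaw": -0.003},{"claw": -1,"delta_pos": [0,0,3],"yaw": 0},{"claw": -1,"delta_pos": [0,0,1.9],"yaw": 0},{"claw": -1,"delta_pos": [0,0,0],"yaw": 0},{"claw": 0,"delta_pos": [0,0,0],"yaw": 0},{"claw": 0.5,"delta_pos": [0,0,0],"yaw": 0},{"claw": 1,"delta_pos": [0,0,0],"yaw": 0},{"claw": 1,"delta_pos": [0,0,0],"yaw": 0}], grip_force=60)

```text
clock: 18.4
eef_pos: [624.3, 34.6, 220.8]
tcp_rot: [-3.139, 0.002, -3.115]
contact_force: [-1.6, -10.7, 10.0]
opening: 0.457
grasp_force: 61.4
```

>>> apply_moves(deltas=[{"claw": 1,"delta_pos": [0,0,0],"yaw": 0},{"claw": 1,"delta_pos": [0,0,0],"yaw": 0}])

```text
clock: 18.65
eef_pos: [624.3, 34.5, 220.8]
tcp_rot: [-3.139, 0.002, -3.116]
contact_force: [-1.5, -10.3, 10.2]
opening: 0.459
grasp_force: 61.4
```

>>> apply_moves(deltas=[{"claw": 1,"delta_pos": [0.4,-0.08,0],"yaw": 0},{"claw": 1,"delta_pos": [1.4,0,0],"yaw": 0},{"claw": 1,"delta_pos": [1.5,0,0],"yaw": 0},{"claw": 1,"delta_pos": [1.5,0,0],"yaw": 0},{"claw": 1,"delta_pos": [1.5,0,0],"yaw": 0},{"claw": 1,"delta_pos": [1.5,0,0],"yaw": 0},{"claw": 1,"delta_pos": [1.2,0,0],"yaw": 0},{"claw": 1,"delta_pos": [0,0,0],"yaw": 0}])

```text
clock: 19.65
eef_pos: [535.2, 31.8, 220.8]
tcp_rot: [-3.14, 0.006, -3.115]
contact_force: [7.1, -10.5, 1.1]
opening: 0.459
grasp_force: 62.6
```

>>> apply_moves(deltas=[{"claw": 1,"delta_pos": [0.5,0,0],"yaw": 0},{"claw": 1,"delta_pos": [0.2,0,0],"yaw": 0},{"claw": 1,"delta_pos": [0,0,0],"yaw": 0},{"claw": 1,"delta_pos": [0,0,0],"yaw": 0}])

```text
clock: 20.15
eef_pos: [529.1, 31.6, 220.8]
tcp_rot: [-3.14, 0.006, -3.115]
contact_force: [6.8, -11.0, 1.9]
opening: 0.459
grasp_force: 63.0
```

```bash
python3 - <<'E'
from h import *
plan(524,34.5,220,181.4)
f=r.grab_frame("scene"); g=r.grab_frame("top"); np.savez("scene9.npz",**f)
cv2.imwrite("pics/s4.png",cv2.resize(f["img"][190:320,260:420],None,fx=4.5,fy=4.5,interpolation=2))
cv2.imwrite("pics/t4.png",cv2.resize(g["img"][90:240,230:390],None,fx=4,fy=4,interpolation=2))
W=pts(f)
# unit axis from unit side/top front; panel: front-top edge points and marker
for n,w in(("scene",W),("top",pts(g))):
    m=(w[...,2]>30)&(w[...,2]<64)&(w[...,0]>540)&(w[...,0]<600)&(abs(w[...,1]-178)<16); print(n,"marker",m.sum(),*rect(w[m]))
    m=(w[...,2]>28)&(w[...,2]<64)&(w[...,0]>530)&(w[...,0]<620)&(w[...,1]<158)&(w[...,1]>-85); p=w[m]; print("panel",m.sum(),*rect(p))
    m=(w[...,2]>28)&(w[...,2]<50)&(w[...,0]>530)&(w[...,0]<620)&(w[...,1]<158)&(w[...,1]>-85); p=w[m]; print("panel lower",m.sum(),*(rect(p) if len(p) else []))
E
```

```text
t 20.15 pos [529.1  31.6 220.8] yaw -178.49 | tool cm [0.5  0.3  0.08] tool yaw 0.002 F [  6.8 -11.    1.9] op 0.459 gf 63.0
scene marker 87 [572.3 178.3] [31.1  6.5] -87.9
panel 984 [575.   36.2] [241.9  89.5] 89.8
panel lower 636 [575.   36.2] [241.8  89.5] 89.8
top marker 20 [565.  177.4] [28.6  4.2] -87.4
panel 107 [584.5  35.4] [240.5  69.4] 89.9
panel lower 69 [584.5  35.4] [234.5  69.4] 89.9
```

View pics/s4.png

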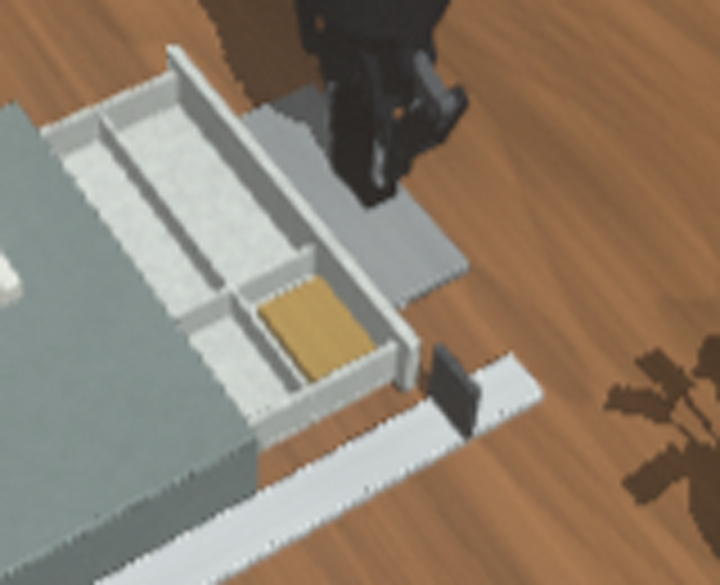

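View pics/t4.png

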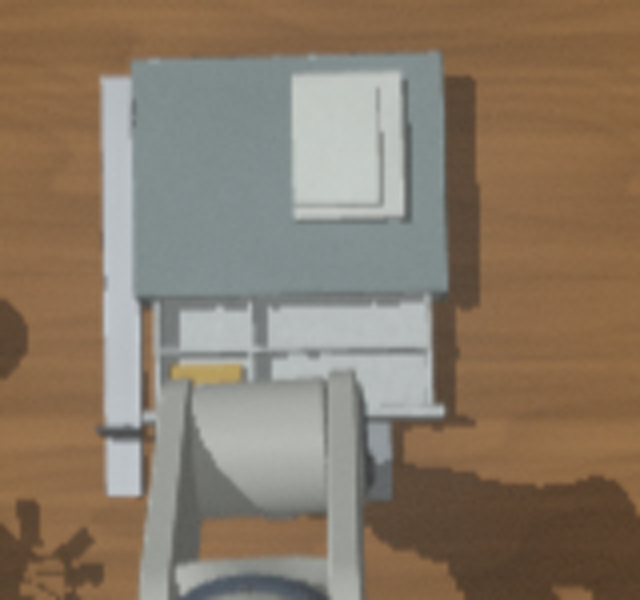

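The pictures show the tray pulled out. The panel's end is at scene crop (408,365), still a few mm behind the marker at (455,390). I'll measure the remaining gap.

```bash
python3 - <<'E'
from h import *
f=dict(np.load("scene9.npz")); fs=[f]+[r.grab_frame("scene") for _ in range(3)]
for f in fs:
    w=pts(f); x,y,z=w[...,0],w[...,1],w[...,2]
    m=(z>53)&(z<60)&(x>555)&(x<605)&(y<157)&(y>80)|(z>53)&(z<60)&(x>555)&(x<605)&(y<-20)&(y>-90)
    c=np.polyfit(y[m],x[m],1); res=x[m]-np.polyval(c,y[m])
    k=(z>51)&(z<60)&(abs(x-572)<20)&(abs(y-178)<20)
    kk=(z>30)&(z<51)&(abs(x-572)<20)&(abs(y-178)<20)
    e=lambda v:np.percentile(v,[5,50,95]).round(1)
    print(m.sum(),"angle",np.degrees(-np.arctan(c[0])).round(2),"res",e(res),"marker top rel",e((x-np.polyval(c,y))[k]),k.sum(),"marker back face",e((x-np.polyval(c,y))[kk]),kk.sum())
    p=(z>36)&(z<50)&(x>560)&(x<600)&(y<165)&(y>150); print("panel end",p.sum(),e((x-np.polyval(c,y))[p]), "y",e(y[p]))
E
```

```text
149 angle 1.7 res [-4.3  0.1  3.5] marker top rel [-12.6 -10.   -7.6] 38 marker back face [-11.8  -7.9  -6.9] 61
panel end 19 [-8.   1.6  3.4] y [150.9 155.8 164.6]
153 angle 1.72 res [-3.9  0.2  3.4] marker top rel [-13.3 -10.3  -7.3] 42 marker back face [-10.7  -8.1  -7. ] 55
panel end 16 [-8.1  0.7  3.1] y [151.1 156.  164.2]
154 angle 1.6 res [-3.8  0.2  3.3] marker top rel [-13.1 -10.4  -7.2] 40 marker back face [-11.   -8.2  -7.2] 60
panel end 15 [-8.9  0.8  3. ] y [150.8 155.8 163.1]
156 angle 1.66 res [-3.8  0.2  3.6] marker top rel [-13.  -10.2  -7.5] 40 marker back face [-11.   -8.1  -7.1] 59
panel end 19 [-8.9  0.6  2.9] y [150.3 155.7 163.8]
```

>>> apply_moves(deltas=[{"claw": 1,"delta_pos": [0.3,0,0],"yaw": 0},{"claw": 1,"delta_pos": [0.33,0,0],"yaw": 0},{"claw": 1,"delta_pos": [0,0,0],"yaw": 0},{"claw": 1,"delta_pos": [0,0,0],"yaw": 0}])

```text
clock: 20.9
eef_pos: [522.9, 31.5, 220.8]
tcp_rot: [-3.14, 0.007, -3.115]
contact_force: [7.6, -11.8, 2.7]
opening: 0.462
grasp_force: 63.0
```

```bash
python3 - <<'E'
from h import *
plan(524,34.5,220,181.4)
e=lambda v:np.percentile(v,[5,50,95]).round(1)
for _ in range(3):
    f=r.grab_frame("scene"); w=pts(f); x,y,z=w[...,0],w[...,1],w[...,2]
    m=(z>53)&(z<60)&(x>550)&(x<600)&((y<157)&(y>80)|(y<-20)&(y>-90))
    c=np.polyfit(y[m],x[m],1); res=x[m]-np.polyval(c,y[m])
    k=(z>51)&(z<60)&(abs(x-572)<20)&(y>163)&(y<195)
    print(m.sum(),"angle",np.degrees(-np.arctan(c[0])).round(2),"res",e(res),"marker",e((x-np.polyval(c,y))[k]),k.sum())
faces(w,(486.5,-344.2),8.1,[(15,63),(78,113),(130,150)])
for n,c in(("plant",(470,343)),("mug",(656,347)),("roll",(670,-357))):
    q=(z>18)&(np.hypot(x-c[0],y-c[1])<90); print(n,*rect(w[q]))
E
```

```text
t 20.9 pos [522.9  31.5 220.8] yaw -178.49 | tool cm [-0.12  0.3   0.08] tool yaw 0.002 F [  7.6 -11.8   2.7] op 0.462 gf 63.0
153 angle 1.72 res [-3.8  0.2  3.5] marker [-6.5 -3.7 -0.9] 38
154 angle 1.64 res [-3.8  0.1  3.6] marker [-6.9 -3.6 -1.3] 36
150 angle 1.75 res [-4.   0.   3.6] marker [-6.7 -3.1 -0.2] 38
(15, 63) end X 49.27 slope deg -0.4 86 side Y 28.86 slope -0.1 274
(78, 113) end X 48.94 slope deg 0.0 77 side Y 28.71 slope -0.2 137
(130, 150) end X 48.96 slope deg -0.1 48 side Y 29.16 slope -0.2 85
plant [470.7 345.7] [122.  119.4] -20.7
mug [654.1 343.9] [103.4  80.1] 30.0
roll [ 669.9 -356.8] [98.6 94.4] 62.9
```

Panel front face is at −4 and the marker's mid-plane at about −3.6, so they're level. The column and bystanders haven't moved, so I'm handing in.

```bash
python3 -c "
from rig import r
print(r.sign_off())"
```

```text
the job is handed in; nothing more can be done
None
```

The job is handed in at about 21 s: the thick and then the flat carton are stacked flush to within about 1 mm on the unmoved base carton, and the tray is held with its panel level with the marker to within about 1 mm; the plant, mug and tape roll show no shift beyond measurement scatter.

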